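# Wind the timber stop forward two true turns, lock it and lay the billet against it

## Task

Turn the red handwheel clockwise by its black handle to wind the yellow stop forward: the screw is worn, so first take up the lost motion until the stop just begins to move, and from that point give it two full turns, leaving the stop itself untouched. Then throw the blue-tipped lock lever right over to its far side. Last, lay the timber billet flat along the middle of the steel bed, square, with one end up against the stop, let go of it, and leave the other things on the bench where they are.

Things in the scene. Friction and masses are not known exactly. Their poses are not given: they have to be found in the camera images.
- rig: Fixed indexing jig. Origin on the bench under the middle of the bed's width; x points roughly away from the robot, y along the bed towards the green gearbox and handwheel, z up. Steel bed: 90 mm wide (x -45 to 45), y -270 to 130, top 25 mm above the bench. Green gearbox 100 x 120 x 75 mm high, centred at y 200.
- bar (a point): Middle of the steel guard bar over the wheel: a fixed 24 mm round bar along the rig's y (rig y 110 to 310, x 10, height 330 mm), then back to x 90 and down a post at y 310. It leaves no room for an upright gripper at the far side of the handle's circle: hold the handle with the tool tilted along the wheel's axis, 65 mm clear of the bar.
- hub (a point): Centre of the red handwheel (ring of 60 mm radius, 12 mm thick, three spokes), at rig x -30, y 200, height 125 mm. Its z axis is the wheel's axis, leaning 30 degrees from vertical towards the rig's -x (the robot); its y is the rig's y. It does not turn with the wheel. Clockwise, looking down the axis from above, drives the stop. The wheel stays where it is left.
- handle (a point): Grip point on the wheel's black handle: a 24 mm cylinder parallel to the wheel's axis, 60 mm from it, standing 12 to 70 mm above the wheel's mid-plane; the point is on its centre line at 45 mm. Its sleeve spins freely, so a gripper can carry it round without turning. The first 1.3 to 2.5 rad are lost motion (about 1 N); then it needs about 5 N. Reversing meets 2.6 rad of lost motion.
- stop (a joint): Travel of the yellow stop along the bed, m: 0 at the start, growing as it moves away from the gearbox (rig -y); one turn of the screw moves it 0.020, so two turns 0.040; its limits are -0.010 and 0.075. It moves only with the screw.
- stop_face (a point): Yellow stop block with a dark steel face, 70 (rig x) x 40 (y) x 55 mm high, standing on the bed; not to be pushed or held by the robot. This point: middle of the lower edge of the stop's working face (the face away from the gearbox, facing rig -y), at the height of the bed's top; axes as the rig's.
- lock (a joint): Lock lever's angle, rad: near 0 it leans to the robot's side (unlocked, where it starts), 1.0 is fully over to the far side (rig +x, locked). It stays where it is left; about 1 N at the tip moves it.
- lock_tip (a point): Centre of the blue ball (26 mm) at the end of the lock lever, a 10 mm rod of 100 mm length pivoted at rig x -8, y 20, height 47 mm; it swings in a plane along the rig's x, from 0.5 rad short of upright to 0.5 rad past it. Its base block is 70 x 50 mm, its top 50 mm above the bench.
- billet: Loose pale timber billet 140 (x) x 50 (y) x 45 mm high, 0.11 to 0.22 kg, lying on the bench between the bed and the robot; origin at the centre of its underside. Either end may face the stop.
- mallet: Hammer with a wooden handle, 260 mm, on the bench to the left; not to be disturbed. Origin under its middle.
- glue: Glue bottle, 60 mm diameter, 140 mm high, beyond the jig; not to be disturbed. Origin at its underside.
- offcut: Timber offcut 80 x 60 x 60 mm, beyond the jig; not to be disturbed. Origin at its underside.
- tin: Round tin, 70 mm diameter, 90 mm high, beyond the jig; not to be disturbed. Origin at its underside.

How it is judged (in metres and radians):
On the way, in this order (a step that is already met when the one before it is completed fails the run):
1. lost motion taken up: the stop has begun to move, lever still unlocked (value of joint stop above 0.002 m and value of joint lock below 0.3 rad), for 0.1 s.
2. the stop rests two screw turns forward (36.7 to 43.3 mm), lever still unlocked (value of joint stop between 0.0367 and 0.0433 m and velocity of joint stop between -0.002 and 0.002 m/s and value of joint lock below 0.3 rad), for 0.3 s.
3. the lock lever is thrown over to the far side (value of joint lock above 0.85 rad), for 0.2 s.
4. the billet lies flat on the bed, square, one end against the stop, released (y of billet in the frame of stop_face between -0.076 and -0.066 m and x of billet in the frame of stop_face between -0.015 and 0.015 m and z of billet in the frame of stop_face between -0.004 and 0.004 m and angle between the x axis of billet and the y axis of stop_face, either way round below 0.1 rad and angle between billet's own z axis and vertical below 0.06 rad and linear speed of billet below 0.01 m/s and contact force between the fingers and billet below 0.1 N), for 0.2 s.
At the end, for the whole second after the job is handed in: The stop stands two turns of the screw (40 mm, within a sixth of a turn or 3.3 mm) forward of where it began, the lock lever is at least 0.85 rad over, and the billet rests released and flat on the bed, along it within 0.1 rad, within 15 mm of its middle line, its end within 6 mm of the stop's face (all of step 4 and value of joint stop between 0.0367 and 0.0433 m and value of joint lock above 0.85 rad); the robot touches nothing.
It fails at once if the robot pushes or holds the stop block itself (over 4 N) (contact force between any of the fingers, the arm and stop above 4 N).
It fails at once if a bystander (hammer, glue bottle, offcut or tin) is moved by more than 30 mm (distance of any of mallet, glue, offcut, tin from where it was at the start of the episode above 0.03 m).
It also fails if it takes over 72 s, if anything falls off the work surface, if the arm or the gripper's body presses on something with over 40 N, if the wrist force passes 120 N, or if a joint passes its speed limit or range.

## Robot

A 6-joint arm with a two-finger parallel gripper is mounted at the origin on the work surface. World frame = base frame: x ahead of the robot, y to its left, z up, the work surface at z = 0. Lengths are in m, angles in degrees, forces in N, time in s.
With the tool pointing down it reaches from about 0.4 to 0.825 m from the base axis. Payload 7 kg.
Tool frame: the origin (TCP) lies at the very end of the fingers, on their centre line; the grasp point (between the pads) lies 19 mm behind it; z points along the fingers, y is the line along which they close (so a half turn about z gives the same grasp; the last joint's range is limited). The gripper opens to 88 mm and grips with 3 to 60 N. Pads are 19 mm wide; open, the fingers measure 130 mm over their backs; the gripper's body (78 mm by 193 mm) begins 47 mm behind the grasp point.
Start: joints at [-51.56, 20.546, 0.682, 0, -70.136, -16.507], TCP at [0.252, -0.626, 0.227] pointing down, gripper open.
Joint ranges: [-176.03, 176.03], [-82.01, 121.73], [-58.28, 71.71], [-173.87, 95.51], [-174.79, -0.11], [-173.66, 173.66]. Speed limits (degrees/s): [136.94, 136.94, 172.46, 180, 180, 180].

## Interface

Orientations are given as [roll, pitch, yaw] about the fixed x, y, z axes, in that order (R = Rz(yaw) Ry(pitch) Rx(roll)).
In Python, from plant import ctrl, viewer gives the robot as it stands.
- The arm moves only by the tool servo_tool, never from a script. Its argument "rows" is a list of rows, each a list of 6 numbers: the shift along the world's x, y, z in mm, then the turn, a rotation vector about the world's x, y, z in degrees. A call has 1 to 5 rows; each row shifts and turns the commanded pose from where the row before left it; what a row does not reach is not made up. A row lasts 1/12 s, in which the tool goes at most 41.7 mm and 7.16 degrees, less where a joint would pass 70% of its speed; a pose out of reach is approached as far as the arm can. A call is refused whole if a number of a shift passes 41.7 or a number of a turn 7.16, either way. A call with a gripper value outside its range is refused whole. "fingers" is the finger opening in mm, from 0 to 87.6, set as the call begins (left out, the last holds). The fingers move at their own pace and stop on an object; the grip force is fixed at half the most. Time passes only in rows, so rows that do not move let the fingers close. It gives the time, the measured TCP pose, the force and the opening at its end, in the units of the state.
- ctrl.get_obs(): the state, without advancing time (a new reading comes with each control period).
- viewer.snapshot(name): name is "scene" or "top"; returns (picture, depth): 384x512x3 uint8, red, green, blue; 384x512 float32, m along the optical axis (not along the pixel's ray), 0 where there is no reading.
- viewer.calibration(name): a dict with "fx", "fy", "cx", "cy" (pixels), "k1" (the pictures are not rectified: a ray, as slopes to the right and down, at radius r is drawn at 1 + k1 r^2 times it, then the intrinsics apply), "origin" and "rotation" of the camera in the world. Camera axes: x right, y up, looking along -z (the intrinsics and any distortion apply to the point x, -y, -z); pixel columns grow to the right and rows downward; lengths in m; the calibration is good to about 2 mm. A picture is of the moment at which its call begins. calibration takes no time and is no camera call.
- ctrl.close_job(): hands the job in, once; it reports no verdict.
The state is a dict: "clock": time; "joint_pos": joint angles; "qvel": joint speeds; "tau": joint torques, N m; "tool_pos": TCP position; "orientation": TCP orientation; "force": force on the tool from outside, world axes, zero at the start; "moment": the same for the moment, N m; "opening": finger opening in m.
Only numpy, scipy, OpenCV 4.12 (cv2) and the standard library are available. Lean on these libraries where they do the work, as an engineer would, in place of code of your own. Each camera call takes 0.05 s, during which the arm holds its last target. There are 200 camera calls.

## Working session

There is one attempt and no reset: what is moved stays moved. The work goes in short steps, Python scripts to look and compute and a tool call to move; the robot and the scene stay as the last step left them, time stands still between calls to the robot, and variables do not carry over. Pictures are saved under pics/ and viewed, on a budget of 10 in all, crops included, one or two more only if the job needs it, and the job is handed in when it is done.

Besides the shell and the picture viewer there is one more tool, called after "Emit:" as name(argument=value, ...) on one line, values as JSON. servo_tool: Moves the arm, as the interface text tells. Its arguments: {"type":"object","properties":{"rows":{"type":"array","items":{"type":"array","items":{"type":"number"}}},"fingers":{"type":"number"}},"required":["rows"]}

```bash
ls; mkdir -p pics; cat > h.py <<'E'
import numpy as np, cv2
from plant import ctrl, viewer
def snap(n):
    p,d=viewer.snapshot(n); return p,d,viewer.calibration(n)
def ray(c,u,v):
    pts=np.array([[[u,v]]],float)
    xd,yd=(u-c['cx'])/c['fx'],(v-c['cy'])/c['fy']
    x,y=xd,yd
    for _ in range(20):
        s=1+c['k1']*(x*x+y*y); x,y=xd/s,yd/s
    return np.array(c['origin']),np.array(c['rotation'])@np.array([x,-y,-1.0])
def onz(c,u,v,z):
    o,r=ray(c,u,v); return o+r*(z-o[2])/r[2]
def atd(c,u,v,d):
    o,r=ray(c,u,v); return o+r*d
def proj(c,P):
    q=np.array(c['rotation']).T@(np.array(P)-np.array(c['origin']))
    x,y=q[0]/-q[2],-q[1]/-q[2]; s=1+c['k1']*(x*x+y*y)
    return np.array([c['cx']+c['fx']*x*s,c['cy']+c['fy']*y*s])
E
python3 - <<'E'
from h import *
for n in('scene','top'):
    p,d,c=snap(n); cv2.imwrite(f'pics/{n}0.png',p[...,::-1]); np.savez(f'{n}0.npz',p=p,d=d); print(n,c)
print(ctrl.get_obs())
E
```

```text
pics
scene {'fx': 422.9759968643478, 'fy': 422.9759968643478, 'cx': 249.1179995812869, 'cy': 196.60462231783086, 'k1': -0.13813379236618628, 'origin': array([ 1.15776584, -0.42619718,  1.25333853]), 'rotation': array([38.04697108, -0.34618893, 47.52390017])}
top {'fx': 389.39949681547074, 'fy': 389.39949681547074, 'cx': 248.44381095419914, 'cy': 192.18678105075352, 'k1': -0.02616251453506474, 'origin': array([0.43141907, 0.13171848, 1.49475653]), 'rotation': array([  5.97090584,  -1.12375521, -88.63864055])}
{'clock': 0.1, 'joint_pos': array([-5.15595622e+01,  2.05878339e+01,  6.39693006e-01, -1.75190665e-02,
       -7.01361669e+01, -1.65059692e+01]), 'qvel': array([-0.06525012, -0.10750563,  0.06945065,  0.00499021, -0.04571202,
        0.00982535]), 'tau': array([-1.37335312e-03, -5.84163773e+01,  2.93752527e+01,  7.01563731e+00,
        1.01643489e-02, -5.65713526e-05]), 'tool_pos': array([ 0.25194613, -0.62575012,  0.22571648]), 'orientation': array([ 1.79914487e+02, -8.16405125e-03, -1.58071490e+02]), 'force': array([ 1.02821548, -0.73641433,  0.31290095]), 'moment': array([ 0.00744632, -0.04061702, -0.0570157 ]), 'opening': 0.08771055314643078}
```

```bash
sed -i 's/^from plant.*/&\nfrom scipy.spatial.transform import Rotation as Ro/; s/return p,d,viewer.calibration(n)/c=viewer.calibration(n); c["rotation"]=Ro.from_euler("xyz",c["rotation"],degrees=True).as_matrix(); return p,d,c/' h.py; cat h.py | head -8
```

```text
import numpy as np, cv2
from plant import ctrl, viewer
from scipy.spatial.transform import Rotation as Ro
def snap(n):
    p,d=viewer.snapshot(n); c=viewer.calibration(n); c["rotation"]=Ro.from_euler("xyz",c["rotation"],degrees=True).as_matrix(); return p,d,c
def ray(c,u,v):
    pts=np.array([[[u,v]]],float)
    xd,yd=(u-c['cx'])/c['fx'],(v-c['cy'])/c['fy']
```

View pics/scene0.png

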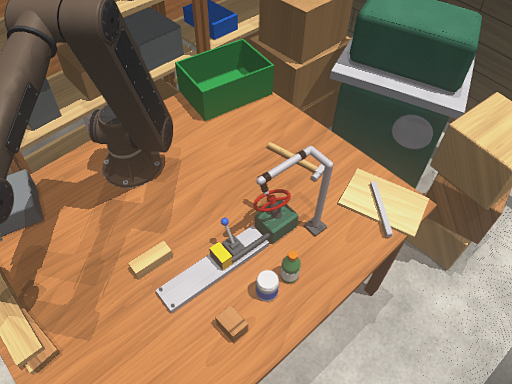

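View pics/top0.png

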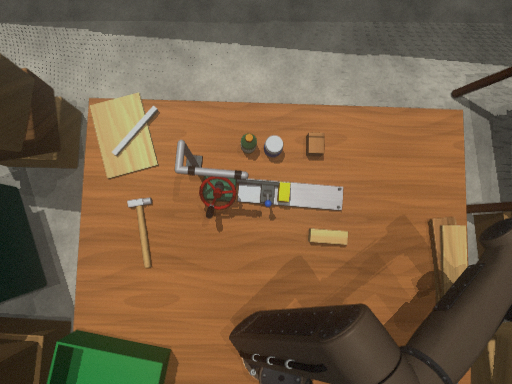

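Scene: jig in the middle with the stop near (220,255), wheel (270,200), billet (150,260). Top: the bed's right end is at x≈342,y≈197; wheel (217,193), black handle (210,212), lever ball (268,203), billet (328,237), hammer (143,230).

```bash
cat >> h.py <<'E'
def cloud(c,d):
    v,u=np.mgrid[:384,:512]; x0=(u-c['cx'])/c['fx']; y0=(v-c['cy'])/c['fy']; x,y=x0,y0
    for _ in range(15):
        s=1+c['k1']*(x*x+y*y); x,y=x0/s,y0/s
    q=np.stack([x,-y,-np.ones_like(x)],-1)*d[...,None]
    return q@c['rotation'].T+c['origin']
def hsv(p): return cv2.cvtColor(p,cv2.COLOR_RGB2HSV).astype(int)
E
python3 - <<'E'
from h import *
c=viewer.calibration('top');c["rotation"]=Ro.from_euler("xyz",c["rotation"],degrees=True).as_matrix()
z=np.load('top0.npz');p,d=z['p'],z['d'];W=cloud(c,d);H=hsv(p);h,s,v=H[...,0],H[...,1],H[...,2]
X,Y,Z=W[...,0],W[...,1],W[...,2]
print('bench z', np.median(Z[250:290,180:300]), 'noise',np.std(Z[250:290,180:300]))
U=np.mgrid[:384,:512]
def box(a): # u0,u1,v0,v1
    m=np.zeros(h.shape,bool); m[a[2]:a[3],a[0]:a[1]]=1; return m
def rep(n,m,zh):
    m=m.astype(np.uint8); k,l,st,ce=cv2.connectedComponentsWithStats(m)
    i=1+np.argmax(st[1:,4]); mm=l==i; vv,uu=np.nonzero(mm)
    P=np.array([onz(c,a,b,zh)[:2] for a,b in zip(uu,vv)],np.float32)
    r=cv2.minAreaRect(P*1000); print(n,mm.sum(),'Zmed',np.round(np.median(Z[mm]),4),'mean',P.mean(0).round(4),'rect',np.round(r[0],1),np.round(r[1],1),round(r[2],2),'uv',uu.mean().round(1),vv.mean().round(1)); return mm
rep('bed',box((285,350,175,220))&(s<60)&(v>110),.025)
b=rep('billet',box((300,355,222,252))&(Z>.025)&(Z<.07),.045)
rep('stop',box((270,300,175,210))&(h>22)&(h<34)&(s>150)&(v>120),.08)
rep('ball',box((255,285,185,215))&(h>105)&(h<130)&(s>120),.13)
R=rep('ring',box((190,245,165,220))&((h<6)|(h>174))&(s>150)&(v>60),.125)
rep('handle',box((190,240,195,225))&(v<50)&(Z>.1),.15)
for n,bx in (('glue',(238,260,128,155)),('tin',(262,286,132,158)),('off',(303,328,130,158)),('mallet',(120,160,190,275))):
    m=box(bx)&(Z>.015); print(n,np.median(X[m]),np.median(Y[m]),Z[m].max())
E
```

```text
bench z -0.0007169351078639696 noise 0.10106563288282605
bed 1234 Zmed 0.0241 mean [ 0.5779 -0.1486] rect [ 578.8 -143.5] [216.3  90.1] 86.23 uv 315.3 196.0
billet 518 Zmed 0.044 mean [ 0.4258 -0.1944] rect [ 425.9 -193.3] [144.3  49.8] 86.95 uv 328.4 236.5
stop 195 Zmed 0.0789 mean [ 0.5855 -0.0228] rect [586.  -22.6] [69.8 36.7] 0.74 uv 284.0 191.6
ball 30 Zmed 0.1453 mean [0.5396 0.04  ] rect [540.   40.4] [17.7 17.6] 1.11 uv 267.6 202.6
ring 296 Zmed 0.1368 mean [0.5781 0.2109] rect [578.  214.4] [125.3 106.2] 44.64 uv 219.4 190.7
handle 2 Zmed 0.1226 mean [0.518 0.235] rect [518. 235.] [3.4 0. ] 91.45 uv 211.5 207.0
glue 0.7581830163829479 0.11281900193029254 1.4947565330633585
tin 0.7525363364349478 0.02119666185568589 1.4947565330633585
off 0.7719500479126568 -0.1398847073786321 1.4947565330633585
mallet 0.4482689109206334 0.5020201158740574 1.4947565330633585
```

```bash
cat > rig.py <<'E'
from h import *
from scipy.optimize import least_squares
c={n:viewer.calibration(n) for n in('top','scene')}
for k in c.values(): k["rotation"]=Ro.from_euler("xyz",k["rotation"],degrees=True).as_matrix()
E
python3 - <<'E'
from rig import *
z=np.load('top0.npz');p=z['p'];H=hsv(p);h,s,v=H[...,0],H[...,1],H[...,2]
c0=c['top']
m=(s<60)&(v>110)
# bed edges, cols 296..338
T,B=[],[]
g=s.astype(float)
for u in range(294,338):
    col=m[175:220,u]; i=np.nonzero(col)[0]
    T.append(onz(c0,u,175+i.min()-.5,.025)[:2]);B.append(onz(c0,u,175+i.max()+.5,.025)[:2])
T,B=np.array(T),np.array(B)
for E in(T,B):
    f=np.polyfit(E[:,1],E[:,0],1);print('edge slope',f, np.degrees(np.arctan(f[0])))
ft,fb=np.polyfit(T[:,1],T[:,0],1),np.polyfit(B[:,1],B[:,0],1)
# billet yaw
mb=np.zeros(h.shape,bool);mb[222:252,300:355]=1;
mb&=(h>12)&(h<30)&(v>170)
print('billet n',mb.sum()); vv,uu=np.nonzero(mb)
P=np.array([onz(c0,a,b,.045)[:2] for a,b in zip(uu,vv)])
q=P-P.mean(0);w,V=np.linalg.eigh(q.T@q);print('billet',P.mean(0),V[:,1],np.sqrt(12*w/len(P)))
# dark near wheel in both
for n in('top','scene'):
    z=np.load(n+'0.npz');p=z['p'];v=p.max(-1)
    bx=(195,235,190,225) if n=='top' else (250,285,170,215)
    k,l,st,ce=cv2.connectedComponentsWithStats((v[bx[2]:bx[3],bx[0]:bx[1]]<45).astype(np.uint8))
    for i in range(1,k): 
        if st[i,4]>5: print(n,st[i],ce[i]+[bx[0],bx[2]])
    cv2.imwrite(f'pics/crop_{n}.png',cv2.resize(p[bx[2]-30:bx[3]+40,bx[0]-30:bx[1]+80,::-1],None,fx=4,fy=4,interpolation=cv2.INTER_CUBIC))
a,b=(cv2.imread(f'pics/crop_{n}.png') for n in('top','scene'));b=cv2.resize(b,None,fx=.66,fy=.66);a=cv2.resize(a,None,fx=.66,fy=.66)
hh=max(a.shape[0],b.shape[0]);o=np.zeros((hh,a.shape[1]+b.shape[1],3),np.uint8);o[:a.shape[0],:a.shape[1]]=a;o[:b.shape[0],a.shape[1]:]=b
cv2.imwrite('pics/crops.png',o);print(o.shape)
E
```

```text
edge slope [0.06099214 0.63232885] 3.490268295595103
edge slope [0.06232407 0.54265583] 3.5662936671221073
billet n 462
billet [ 0.42817337 -0.19594629] [0.05417793 0.9985313 ] [0.04675714 0.13854911]
(304, 779, 3)
```

View pics/crops.png

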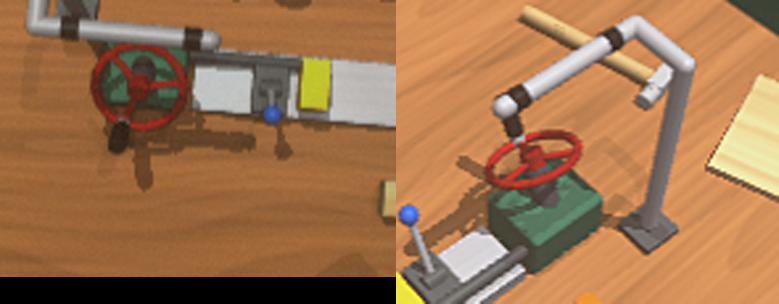

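The crop shows the black handle on the robot's side of the ring, in top at about (210.8,211.9), in scene at about (264.7,187.7).

```bash
cat >> rig.py <<'E'
yaw=np.radians(-3.53); RR=Ro.from_euler('z',yaw).as_matrix(); O=np.array([.5886,.018,0])
def w(x,y,z): return O+RR@np.array([x,y,z])
A=RR@[-.5,0,.75**.5]; E1=RR@[.75**.5,0,.5]; E2=RR@[0,1.,0]
hub=w(-.03,.2,.125)
def hp(phi,ax=.045): return hub+A*ax+.06*(np.cos(phi)*E1+np.sin(phi)*E2)
E
python3 - <<'E'
from rig import *
z=np.load('top0.npz');print('hub px',proj(c['top'],hub),proj(c['scene'],hub))
H=hsv(z['p'])
for ph in (140,150,160,170,180): print(ph,proj(c['top'],hp(np.radians(ph))).round(1),proj(c['scene'],hp(np.radians(ph))).round(1))
print('tip',proj(c['top'],w(-.008-.1*np.sin(.5),.02,.047+.1*np.cos(.5))),'stop c',proj(c['top'],w(0,-.04,.08)))
for n in('top','scene'):
    p=np.load(n+'0.npz')['p'];H=hsv(p);h,s,v=H[...,0],H[...,1],H[...,2]
    m=((h<6)|(h>174))&(s>150)&(v>60); m[:150]=0;m[230:]=0; m[:,:190]=0;m[:,300:]=0
    k,l,st,ce=cv2.connectedComponentsWithStats(m.astype(np.uint8)); i=1+np.argmax(st[1:,4])
    cs,_=cv2.findContours((l==i).astype(np.uint8),cv2.RETR_EXTERNAL,cv2.CHAIN_APPROX_NONE)
    print(n,'ring',cv2.fitEllipse(max(cs,key=len)),proj(c[n],hub))
    y=(h>22)&(h<34)&(s>150)&(v>100); k,l,st,ce=cv2.connectedComponentsWithStats(y.astype(np.uint8))
    print([ (st[i].tolist(),ce[i].round(2)) for i in range(1,k) if st[i,4]>60])
E
```

```text
hub px [216.94480577 192.59955254] [270.83045104 200.01882436]
140 [203.9 208.9] [267.7 180.5]
150 [206.3 210.7] [264.8 181.3]
160 [209. 212.] [262.  182.4]
170 [211.8 213. ] [259.3 183.6]
180 [214.8 213.5] [256.8 185. ]
tip [267.28517855 204.10704542] stop c [283.80871431 191.43729507]
top ring ((218.10934448242188, 191.4375457763672), (29.585832595825195, 33.10310745239258), 118.45468139648438) [216.94480577 192.59955254]
[([278, 182, 12, 20, 202], array([283.84, 191.64]))]
scene ring ((271.6653137207031, 200.56393432617188), (17.812044143676758, 34.51531982421875), 72.20100402832031) [270.83045104 200.01882436]
[([210, 242, 22, 21, 236], array([220.19, 251.84]))]
```

```bash
cat >> rig.py <<'E'
def go(P,R,st=None):
    o=ctrl.get_obs(); Rc=Ro.from_euler('xyz',o['orientation'],degrees=True)
    print('at',o['tool_pos'].round(4),'d mm',((P-o['tool_pos'])*1000).round(1),'rv deg',np.degrees((R*Rc.inv()).as_rotvec()).round(2),'F',o['force'].round(1),'op',round(o['opening'],4),'t',round(o['clock'],2))
RW=Ro.from_matrix(RR@np.array([[-.75**.5,0,.5],[0,1,0],[-.5,0,-.75**.5]]))  # tool x,y,z columns
E
python3 - <<'E'
from rig import *
for ph in (155,165,175,185):
    print(ph,[proj(c[n],hp(np.radians(ph),a)).round(1) for n in('top','scene') for a in(.012,.07)])
go(hp(np.radians(165))+A*(.1-.019),RW)
print(hp(np.radians(165)),A)
E
```

```text
155 [array([208.7, 207.2]), array([206.7, 214.7]), array([266.2, 189.9]), array([261.2, 175.6])]
165 [array([211.4, 208.4]), array([209.5, 215.9]), array([263.4, 191.1]), array([258.4, 176.7])]
175 [array([214.3, 209.1]), array([212.5, 216.6]), array([260.9, 192.4]), array([255.8, 178. ])]
185 [array([217.2, 209.3]), array([215.6, 216.9]), array([258.5, 193.9]), array([253.4, 179.5])]
at [ 0.2519 -0.6258  0.2257] d mm [207.  867.7 -20.6] rv deg [  4.75 -29.88 -24.89] F [ 1.  -0.7  0.3] op 0.0877 t 0.1
[0.49937424 0.23944302 0.13499337] [-0.49905135  0.03078558  0.8660254 ]
```

Emit:
servo_tool(rows=[[14.5, 36, 0, 0.2, -1.25, -1.04], [14.5, 36, 0, 0.2, -1.25, -1.04], [14.5, 36, 0, 0.2, -1.25, -1.04], [14.5, 36, 0, 0.2, -1.25, -1.04], [14.5, 36, 0, 0.2, -1.25, -1.04]], fingers=87.6)

```text
clock: 0.52
tool_pos: [0.3247, -0.4444, 0.226]
orientation: [-178.9, 6.3, -163.3]
force: [1.2, 0.5, 1.0]
opening: 0.0873
```

Emit:
servo_tool(rows=[[14.5, 36, 0, 0.2, -1.25, -1.04], [14.5, 36, 0, 0.2, -1.25, -1.04], [14.5, 36, 0, 0.2, -1.25, -1.04], [14.5, 36, 0, 0.2, -1.25, -1.04], [14.5, 36, 0, 0.2, -1.25, -1.04]])

```text
clock: 0.93
tool_pos: [0.3973, -0.2645, 0.2265]
orientation: [-178.3, 12.6, -168.4]
force: [2.7, -0.4, 0.3]
opening: 0.0872
```

Emit:
servo_tool(rows=[[14.5, 36, 0, 0.2, -1.25, -1.04], [14.5, 36, 0, 0.2, -1.25, -1.04], [3, 36, 0, 0.2, -1.25, -1.04], [3, 36, 0, 0.2, -1.25, -1.04], [3, 36, 0, 0.2, -1.25, -1.04]])

```text
clock: 1.35
tool_pos: [0.4348, -0.0862, 0.2267]
orientation: [-178.4, 18.9, -173.6]
force: [0.5, -0.2, 0.1]
opening: 0.0876
```

Emit:
servo_tool(rows=[[3, 36, 0, 0.2, -1.25, -1.04], [3, 36, 0, 0.2, -1.25, -1.04], [3, 36, 0, 0.2, -1.25, -1.04], [3, 36, 0, 0.2, -1.25, -1.04], [3, 36, 0, 0.2, -1.25, -1.04]])

```text
clock: 1.77
tool_pos: [0.4488, 0.0855, 0.2269]
orientation: [-178.9, 24.9, -178.7]
force: [1.5, -0.7, 0.5]
opening: 0.0876
```

Emit:
servo_tool(rows=[[3, 36, -5, 0.2, -1.25, -1.04], [3, 36, -5, 0.2, -1.25, -1.04], [3, 36, -5, 0.2, -1.25, -1.04], [3, 36, -5, 0.2, -1.25, -1.04]])

```text
clock: 2.1
tool_pos: [0.4851, 0.2077, 0.2323]
orientation: [179.8, 25.7, 179.1]
force: [1.1, -0.4, 1.6]
opening: 0.0876
```

```bash
python3 - <<'E'
from rig import *
go(hp(np.radians(165))+A*(.1-.019),RW); o=ctrl.get_obs();print(o['joint_pos'].round(1),o['qvel'].round(1))
E
```

```text
at [0.4851 0.2077 0.2323] d mm [-26.2  34.3 -27.1] rv deg [-0.35 -4.33 -2.67] F [ 1.1 -0.4  1.6] op 0.0876 t 2.1
[  57.3   -6.8  -48.    34.9  -39.8 -173.6] [  7.6  32.3  40.5 -11.8  -6.7  -0.5]
```

Emit:
servo_tool(rows=[[-1, 1.3, 0, -3.5, 0.2, 6], [-1, 1.3, 0, -3.5, 0.2, 6], [-1, 1.3, 0, -3.5, 0.2, 6], [-1, 1.3, 0, -3.5, 0.2, 6], [-1, 1.3, 0, -3.5, 0.2, 6]])

```text
clock: 2.52
tool_pos: [0.4805, 0.2128, 0.2325]
orientation: [-162.6, 19.4, -143.7]
force: [-0.3, -0.1, -0.7]
opening: 0.0875
```

Emit:
servo_tool(rows=[[-1, 1.3, 0, -3.5, 0.2, 6], [-1, 1.3, 0, -3.5, 0.2, 6], [-1, 1.3, 0, -3.5, 0.2, 6], [-1, 1.3, 0, -3.5, 0.2, 6], [-1, 1.3, 0, -3.5, 0.2, 6]])

```text
clock: 2.93
tool_pos: [0.4755, 0.2193, 0.2326]
orientation: [-152.6, 5.0, -111.4]
force: [-0.5, -0.3, 0.5]
opening: 0.0877
```

Emit:
servo_tool(rows=[[-1, 1.3, 0, -3.5, 0.2, 6], [-1, 1.3, 0, -3.5, 0.2, 6], [-1, 1.3, 0, -3.5, 0.2, 6], [-1, 1.3, 0, -3.5, 0.2, 6], [-1, 1.3, 0, -3.5, 0.2, 6]])

```text
clock: 3.35
tool_pos: [0.4705, 0.2258, 0.2325]
orientation: [-151.7, -12.3, -81.2]
force: [-0.9, -0.2, -0.1]
opening: 0.0875
```

Emit:
servo_tool(rows=[[-1, 1.3, 0, -3.5, 0.2, 6], [-1, 1.3, 0, -3.5, 0.2, 6], [-1, 1.3, 0, -3.5, 0.2, 6], [-1, 1.3, 0, -3.5, 0.2, 6], [-1, 1.3, 0, -3.5, 0.2, 6]])

```text
clock: 3.77
tool_pos: [0.4654, 0.2323, 0.2325]
orientation: [-160.5, -27.5, -47.9]
force: [0.0, -0.6, -0.5]
opening: 0.0877
```

```bash
cat >> rig.py <<'E'
RW=Ro.from_matrix(RW.as_matrix()*[-1,-1,1])
E
python3 - <<'E'
from rig import *
go(hp(np.radians(165))+A*(.1-.019),RW); o=ctrl.get_obs();print(o['joint_pos'].round(1),o['qvel'].round(1))
E
```

```text
at [0.4654 0.2323 0.2325] d mm [ -6.5   9.7 -27.4] rv deg [-16.7    5.23  34.69] F [ 0.  -0.6 -0.5] op 0.0877 t 3.77
[ 65.3  -6.  -54.2  49.2 -44.5 -55.4] [ 1.2 -2.7 -7.6 12.9  4.4 69.8]
```

Emit:
servo_tool(rows=[[-1.1, 1.6, -4.6, -2.8, 0.87, 5.78], [-1.1, 1.6, -4.6, -2.8, 0.87, 5.78], [-1.1, 1.6, -4.6, -2.8, 0.87, 5.78], [-1.1, 1.6, -4.6, -2.8, 0.87, 5.78], [-1.1, 1.6, -4.6, -2.8, 0.87, 5.78]])

```text
clock: 4.18
tool_pos: [0.4599, 0.2401, 0.2093]
orientation: [-176.7, -30.5, -11.0]
force: [-0.5, -0.5, -0.2]
opening: 0.0878
```

Emit:
servo_tool(rows=[[-1.1, 1.6, -4.6, -2.8, 0.87, 5.78], [0, 0, 0, 0, 0, 0]])

```text
clock: 4.35
tool_pos: [0.4588, 0.2415, 0.2044]
orientation: [179.9, -30.0, -3.5]
force: [-0.6, -0.2, 0.0]
opening: 0.0876
```

```bash
python3 - <<'E'
from rig import *
go(hp(np.radians(165))-A*.019,RW); o=ctrl.get_obs();print(o['joint_pos'].round(1),o['qvel'].round(1))
E
```

```text
at [0.4588 0.2415 0.2044] d mm [ 50.1  -2.7 -85.9] rv deg [ 0.08 -0.03  0.07] F [-0.6 -0.2  0. ] op 0.0876 t 4.35
[ 63.   -5.5 -56.   49.  -37.5 -15.9] [  0.3  -0.3   0.5   1.   -1.9 -13.3]
```

Emit:
servo_tool(rows=[[6.3, -0.3, -10.7, 0, 0, 0], [6.3, -0.3, -10.7, 0, 0, 0], [6.3, -0.3, -10.7, 0, 0, 0], [6.3, -0.3, -10.7, 0, 0, 0], [6.3, -0.4, -10.7, 0, 0, 0]])

```text
clock: 4.77
tool_pos: [0.4949, 0.2448, 0.1592]
orientation: [179.9, -29.4, -4.2]
force: [-0.2, 0.6, 0.2]
opening: 0.0875
```

Emit:
servo_tool(rows=[[6.3, -0.3, -10.7, 0, 0, 0], [6.3, -0.3, -10.7, 0, 0, 0], [6, -0.4, -11, 0, 0, 0], [0, 0, 0, 0, 0, 0]])

```text
clock: 5.1
tool_pos: [0.5182, 0.248, 0.1327]
orientation: [179.3, -28.7, -4.1]
force: [0.4, -0.8, 0.5]
opening: 0.0879
```

```bash
python3 - <<'E'
from rig import *
go(hp(np.radians(165))-A*.019,RW); o=ctrl.get_obs();print(o['joint_pos'].round(1))
o=[]
for n,b in(('top',(170,170)),('scene',(220,140))):
    p,d,_=snap(n); o.append(cv2.resize(p[b[1]:b[1]+80,b[0]:b[0]+90,::-1],None,fx=4.4,fy=4.4,interpolation=cv2.INTER_CUBIC))
cv2.imwrite('pics/g1.png',np.hstack(o))
E
```

```text
at [0.5182 0.248  0.1327] d mm [ -9.4  -9.1 -14.1] rv deg [ 0.48 -1.34  0.92] F [ 0.4 -0.8  0.5] op 0.0879 t 5.1
[ 46.3   5.3 -58.2  71.6 -23.4 -26.9]
```

View pics/g1.png

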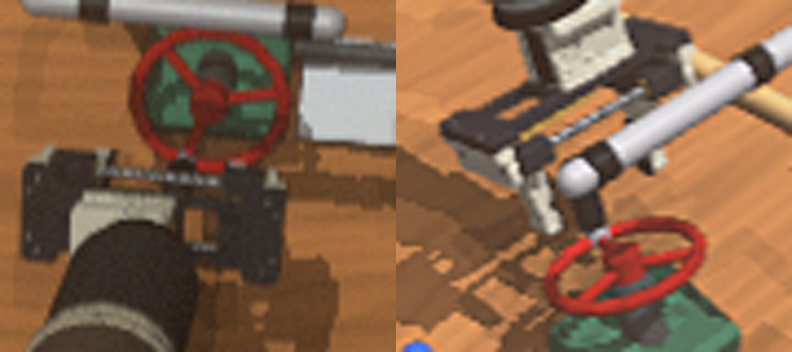

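The top crop shows the open gripper beside the ring's near edge. In scene the handle (590,205) stands between the fingertips, which are still about 15 mm high. j3 is at its limit, so I'll use less tilt on the near side and more on the far side.

```bash
cat >> rig.py <<'E'
def RT(t):
    t=np.radians(t);s,k=np.sin(t),np.cos(t)
    return Ro.from_matrix(RR@np.array([[k,0,s],[0,-1,0],[s,0,-k]]))
def tcp(ph,t,ax=.045):
    return hp(np.radians(ph),ax)+RT(t).as_matrix()[:,2]*.019
E
python3 - <<'E'
from rig import *
go(tcp(165,15),RT(15))
E
```

```text
at [0.5179 0.2475 0.1339] d mm [-13.6  -8.4 -17.2] rv deg [ 1.52 13.68  0.81] F [-0.3  0.3  0.2] op 0.0878 t 5.2
```

Emit:
servo_tool(rows=[[-3.4, -2.1, 0, 0.38, 3.42, 0.2], [-3.4, -2.1, 0, 0.38, 3.42, 0.2], [-3.4, -2.1, 0, 0.38, 3.42, 0.2], [-3.4, -2.1, -8, 0.38, 3.42, 0.2], [0, 0, -9, 0, 0, 0]])

```text
clock: 5.62
tool_pos: [0.5109, 0.241, 0.1208]
orientation: [-179.9, -17.9, -3.9]
force: [0.6, 1.4, 0.9]
opening: 0.0877
```

Emit:
servo_tool(rows=[[0, 0, 0, 0, 0, 0]])

```text
clock: 5.7
tool_pos: [0.5113, 0.2401, 0.1196]
orientation: [179.7, -18.1, -3.7]
force: [0.6, 0.1, -0.7]
opening: 0.0875
```

```bash
python3 - <<'E'
from rig import *
go(tcp(165,15),RT(15)); o=ctrl.get_obs();print(o['joint_pos'].round(1))
E
```

```text
at [0.5113 0.2401 0.1196] d mm [-7. -1. -3.] rv deg [0.45 3.11 0.29] F [ 0.6  0.1 -0.7] op 0.0875 t 5.7
[ 52.8   7.9 -46.1  31.8 -29.8   6.5]
```

Emit:
servo_tool(rows=[[-3.5, -0.5, -1.5, 0.2, 1.5, 0.15], [-3.5, -0.5, -1.5, 0.2, 1.5, 0.15], [0, 0, 0, 0, 0, 0]])

```text
clock: 5.95
tool_pos: [0.5048, 0.2388, 0.1178]
orientation: [179.9, -15.2, -3.4]
force: [0.7, 0.4, -0.2]
opening: 0.0881
```

Emit:
servo_tool(rows=[[0, 0, 0, 0, 0, 0], [0, 0, 0, 0, 0, 0], [0, 0, 0, 0, 0, 0], [0, 0, 0, 0, 0, 0], [0, 0, 0, 0, 0, 0]], fingers=15)

```text
clock: 6.37
tool_pos: [0.505, 0.2381, 0.117]
orientation: [179.9, -15.2, -3.4]
force: [-0.6, -0.4, -0.3]
opening: 0.0599
```

Emit:
servo_tool(rows=[[0, 0, 0, 0, 0, 0], [0, 0, 0, 0, 0, 0], [0, 0, 0, 0, 0, 0]])

```text
clock: 6.62
tool_pos: [0.5051, 0.2383, 0.117]
orientation: [179.9, -15.2, -3.4]
force: [-0.0, -0.9, 0.5]
opening: 0.04
```

```bash
cat >> rig.py <<'E'
def stopc():
    for n in('top','scene'):
        p,d,_=snap(n); H=hsv(p);h,s,v=H[...,0],H[...,1],H[...,2]
        y=(h>22)&(h<34)&(s>150)&(v>100); k,l,st,ce=cv2.connectedComponentsWithStats(y.astype(np.uint8)); i=1+np.argmax(st[1:,4])
        print(n,'stop',st[i].tolist(),ce[i].round(2), 'per 40mm',((proj(c[n],w(0,-.08,.07))-proj(c[n],w(0,-.04,.07)))).round(2))
def circ(p0,p1,n):
    T=lambda p:21+6*np.cos(np.radians(p))
    a=np.linspace(p0,p1,n+1)
    for q,r in zip(a[:-1],a[1:]):
        d=(tcp(r,T(r))-tcp(q,T(q)))*1000; rv=np.degrees((RT(T(r))*RT(T(q)).inv()).as_rotvec())
        print(round(r),d.round(1).tolist()+rv.round(1).tolist())
E
python3 - <<'E'
from rig import *
go(tcp(165,15),RT(15)); o=ctrl.get_obs();print(o['joint_pos'].round(1)); circ(165,-195,24)
stopc()
E
```

```text
at [0.5051 0.2383 0.117 ] d mm [-0.8  0.9 -0.3] rv deg [ 0.13  0.17 -0.1 ] F [-0.  -0.9  0.5] op 0.04 t 6.62
[ 52.8   8.5 -42.5  23.9 -32.7  14.3]
150 [6.3, 14.1, 3.1, -0.0, -0.6, -0.0]
135 [9.3, 11.9, 4.9, -0.1, -1.0, 0.0]
120 [11.7, 8.8, 6.3, -0.1, -1.2, 0.0]
105 [13.3, 5.2, 7.4, -0.1, -1.4, 0.0]
90 [14.0, 1.2, 7.9, -0.1, -1.5, -0.0]
75 [13.8, -2.9, 8.0, -0.1, -1.5, -0.0]
60 [12.6, -6.8, 7.4, -0.1, -1.4, 0.0]
45 [10.5, -10.2, 6.4, -0.1, -1.2, 0.0]
30 [7.8, -12.9, 4.9, -0.1, -1.0, 0.0]
15 [4.5, -14.8, 3.1, -0.0, -0.6, -0.0]
0 [0.9, -15.6, 1.1, -0.0, -0.2, -0.0]
-15 [-2.8, -15.4, -1.1, 0.0, 0.2, 0.0]
-30 [-6.2, -14.1, -3.1, 0.0, 0.6, 0.0]
-45 [-9.3, -11.9, -4.9, 0.1, 1.0, -0.0]
-60 [-11.7, -8.8, -6.4, 0.1, 1.2, -0.0]
-75 [-13.3, -5.2, -7.4, 0.1, 1.4, 0.0]
-90 [-14.0, -1.2, -8.0, 0.1, 1.5, 0.0]
-105 [-13.8, 2.9, -7.9, 0.1, 1.5, 0.0]
-120 [-12.6, 6.8, -7.4, 0.1, 1.4, -0.0]
-135 [-10.5, 10.2, -6.3, 0.1, 1.2, -0.0]
-150 [-7.8, 12.9, -4.9, 0.1, 1.0, -0.0]
-165 [-4.5, 14.8, -3.1, 0.0, 0.6, 0.0]
-180 [-0.9, 15.6, -1.0, 0.0, 0.2, 0.0]
-195 [2.8, 15.4, 1.0, -0.0, -0.2, -0.0]
top stop [278, 182, 12, 20, 200] [283.9  191.66] per 40mm [10.79  0.94]
scene stop [210, 242, 22, 21, 236] [220.19 251.84] per 40mm [-10.06   6.76]
```

Emit:
servo_tool(rows=[[0, 0, 0, 0, 0, 0], [0, 0, 0, 0, 0, 0], [0, 0, 0, 0, 0, 0], [0, 0, 0, 0, 0, 0], [0, 0, 0, 0, 0, 0]])

```text
clock: 7.13
tool_pos: [0.5051, 0.2384, 0.117]
orientation: [179.9, -15.2, -3.4]
force: [-0.7, -0.3, -0.1]
opening: 0.0233
```

```bash
cat >> rig.py <<'E'
def where():
    o=ctrl.get_obs(); R=Ro.from_euler('xyz',o['orientation'],degrees=True).as_matrix()
    g=o['tool_pos']-R[:,2]*.019-hub; x,y=g@E1,g@E2
    print('phi',np.degrees(np.arctan2(y,x)).round(1),'r',np.hypot(x,y).round(4),'ax',(g@A).round(4),'e1e2',x.round(4),y.round(4),'F',o['force'].round(1),'op',round(o['opening'],4),'q',o['joint_pos'].round(0),'t',round(o['clock'],2))
E
python3 - <<'E'
from rig import *
where()
E
```

```text
phi 165.3 r 0.059 ax 0.0449 e1e2 -0.057 0.0149 F [-0.7 -0.3 -0.1] op 0.0233 q [ 53.   9. -43.  24. -33.  14.] t 7.13
```

Emit:
servo_tool(rows=[[6.3, 14.1, 3.1, 0, -0.6, 0], [9.3, 11.9, 4.9, -0.1, -1.0, 0], [0, 0, 0, 0, 0, 0]])

```text
clock: 7.38
tool_pos: [0.5215, 0.2659, 0.1251]
orientation: [179.9, -16.8, -3.3]
force: [2.2, 1.1, -4.3]
opening: 0.024
```

```bash
python3 - <<'E'
from rig import *
where()
E
```

```text
phi 133.4 r 0.0595 ax 0.0447 e1e2 -0.0409 0.0433 F [ 2.2  1.1 -4.3] op 0.024 q [ 54.  10. -41.  27. -33.  11.] t 7.38
```

Emit:
servo_tool(rows=[[11.7, 8.8, 6.3, -0.1, -1.2, 0], [13.3, 5.2, 7.4, -0.1, -1.4, 0], [14, 1.2, 7.9, -0.1, -1.5, 0]])

```text
clock: 7.63
tool_pos: [0.5598, 0.2804, 0.1464]
orientation: [179.8, -20.9, -3.3]
force: [-1.3, -2.7, 0.6]
opening: 0.0237
```

Emit:
servo_tool(rows=[[13.8, -2.9, 8, -0.1, -1.5, 0], [12.6, -6.8, 7.4, -0.1, -1.4, 0], [10.5, -10.2, 6.4, -0.1, -1.2, 0]])

```text
clock: 7.88
tool_pos: [0.597, 0.2611, 0.1687]
orientation: [179.8, -25.1, -3.3]
force: [-5.4, 3.2, -0.6]
opening: 0.0237
```

Emit:
servo_tool(rows=[[7.8, -12.9, 4.9, -0.1, -1, 0], [4.5, -14.8, 3.1, 0, -0.6, 0], [0, 0, 0, 0, 0, 0]])

```text
clock: 8.13
tool_pos: [0.6096, 0.231, 0.1776]
orientation: [179.8, -26.7, -3.4]
force: [3.6, -0.7, 0.8]
opening: 0.0236
```

```bash
python3 - <<'E'
from rig import *
where(); stopc()
E
```

```text
phi 13.0 r 0.0617 ax 0.0457 e1e2 0.0602 0.0139 F [ 3.6 -0.7  0.8] op 0.0236 q [ 44.   8. -43.  47. -27.   2.] t 8.13
top stop [279, 183, 12, 19, 202] [284.74 191.8 ] per 40mm [10.79  0.94]
scene stop [209, 243, 22, 20, 234] [219.31 252.39] per 40mm [-10.06   6.76]
```

Emit:
servo_tool(rows=[[0.9, -15.6, 1.1, 0, -0.2, 0], [-2.8, -15.4, -1.1, 0, 0.2, 0], [-6.2, -14.1, -3.1, 0, 0.6, 0], [-9.3, -11.9, -4.9, 0.1, 1, 0], [-11.7, -8.8, -6.4, 0.1, 1.2, 0]])

```text
clock: 8.65
tool_pos: [0.5803, 0.1663, 0.1624]
orientation: [179.8, -23.8, -3.4]
force: [8.1, 3.4, -4.8]
opening: 0.024
```

Emit:
servo_tool(rows=[[-13.3, -5.2, -7.4, 0.1, 1.4, 0], [-14, -1.2, -8, 0.1, 1.5, 0], [-13.8, 2.9, -7.9, 0.1, 1.5, 0], [-12.6, 6.8, -7.4, 0.1, 1.4, 0]])

```text
clock: 8.98
tool_pos: [0.5261, 0.1704, 0.1317]
orientation: [179.9, -18.0, -3.4]
force: [7.8, 1.9, 1.5]
opening: 0.0236
```

```bash
python3 - <<'E'
from rig import *
where()
E
```

```text
phi -119.1 r 0.0592 ax 0.0453 e1e2 -0.0288 -0.0518 F [7.8 1.9 1.5] op 0.0236 q [ 46.   5. -46.  28. -29.  17.] t 8.98
```

Good tracking. Continue round: 10 rows to φ=90, then check.

Emit:
servo_tool(rows=[[-10.5, 10.2, -6.3, 0.1, 1.2, 0], [-7.8, 12.9, -4.9, 0.1, 1, 0], [-4.5, 14.8, -3.1, 0, 0.6, 0], [-0.9, 15.6, -1, 0, 0.2, 0], [2.8, 15.4, 1, 0, -0.2, 0]])

```text
clock: 9.4
tool_pos: [0.5044, 0.2381, 0.1166]
orientation: [179.7, -15.1, -3.4]
force: [5.0, -8.8, 4.8]
opening: 0.0234
```

Emit:
servo_tool(rows=[[6.3, 14.1, 3.1, 0, -0.6, 0], [9.3, 11.9, 4.9, -0.1, -1, 0], [11.7, 8.8, 6.3, -0.1, -1.2, 0], [13.3, 5.2, 7.4, -0.1, -1.4, 0], [14, 1.2, 7.9, -0.1, -1.5, 0]])

```text
clock: 9.82
tool_pos: [0.5589, 0.2805, 0.1454]
orientation: [179.7, -20.8, -3.3]
force: [-6.0, -2.0, 1.9]
opening: 0.0234
```

```bash
python3 - <<'E'
from rig import *
where()
E
```

```text
phi 90.5 r 0.0603 ax 0.0443 e1e2 -0.0005 0.0603 F [-6.  -2.   1.9] op 0.0234 q [ 52.  11. -40.  34. -32.   6.] t 9.82
```

Emit:
servo_tool(rows=[[13.8, -2.9, 8, -0.1, -1.5, 0], [12.6, -6.8, 7.4, -0.1, -1.4, 0], [10.5, -10.2, 6.4, -0.1, -1.2, 0], [7.8, -12.9, 4.9, -0.1, -1, 0], [4.5, -14.8, 3.1, 0, -0.6, 0]])

```text
clock: 10.23
tool_pos: [0.6095, 0.2345, 0.1768]
orientation: [179.9, -26.7, -3.2]
force: [-2.0, 4.6, 1.3]
opening: 0.0233
```

Emit:
servo_tool(rows=[[0.9, -15.6, 1.1, 0, -0.2, 0], [-2.8, -15.4, -1.1, 0, 0.2, 0], [-6.2, -14.1, -3.1, 0, 0.6, 0], [-9.3, -11.9, -4.9, 0.1, 1, 0], [-11.7, -8.8, -6.4, 0.1, 1.2, 0]])

```text
clock: 10.65
tool_pos: [0.5803, 0.1663, 0.1622]
orientation: [179.8, -23.8, -3.4]
force: [7.3, 3.3, -6.2]
opening: 0.0236
```

Emit:
servo_tool(rows=[[-13.3, -5.2, -7.4, 0.1, 1.4, 0], [-14, -1.2, -8, 0.1, 1.5, 0], [-13.8, 2.9, -7.9, 0.1, 1.5, 0], [-12.6, 6.8, -7.4, 0.1, 1.4, 0], [-10.5, 10.2, -6.3, 0.1, 1.2, 0]])

```text
clock: 11.07
tool_pos: [0.5156, 0.1806, 0.1253]
orientation: [179.9, -16.8, -3.4]
force: [8.0, 0.2, 1.9]
opening: 0.0237
```

Emit:
servo_tool(rows=[[-7.8, 12.9, -4.9, 0.1, 1, 0], [-4.5, 14.8, -3.1, 0, 0.6, 0], [-0.9, 15.6, -1, 0, 0.2, 0], [2.8, 15.4, 1, 0, -0.2, 0]])

```text
clock: 11.4
tool_pos: [0.5044, 0.238, 0.1165]
orientation: [179.7, -15.1, -3.4]
force: [5.2, -9.1, 3.2]
opening: 0.0235
```

```bash
python3 - <<'E'
from rig import *
where(); stopc(); where()
E
```

```text
phi 166.0 r 0.0596 ax 0.0448 e1e2 -0.0579 0.0145 F [ 5.2 -9.1  3.2] op 0.0235 q [ 53.   9. -42.  24. -33.  14.] t 11.4
top stop [287, 183, 13, 20, 199] [293.07 192.4 ] per 40mm [10.79  0.94]
scene stop [201, 248, 22, 21, 227] [211.35 257.78] per 40mm [-10.06   6.76]
phi 163.6 r 0.0594 ax 0.0447 e1e2 -0.057 0.0167 F [-0.4 -0.3  4. ] op 0.0237 q [ 53.   9. -42.  24. -33.  14.] t 11.5
```

Emit:
servo_tool(rows=[[6.3, 14.1, 3.1, 0, -0.6, 0], [9.3, 11.9, 4.9, -0.1, -1, 0], [11.7, 8.8, 6.3, -0.1, -1.2, 0], [13.3, 5.2, 7.4, -0.1, -1.4, 0], [14, 1.2, 7.9, -0.1, -1.5, 0]])

```text
clock: 11.92
tool_pos: [0.559, 0.2804, 0.1455]
orientation: [179.8, -20.8, -3.3]
force: [-5.2, 0.9, -0.4]
opening: 0.0233
```

Emit:
servo_tool(rows=[[13.8, -2.9, 8, -0.1, -1.5, 0], [0, 0, 0, 0, 0, 0], [0, 0, 0, 0, 0, 0], [0, 0, 0, 0, 0, 0], [0, 0, 0, 0, 0, 0]])

```text
clock: 12.33
tool_pos: [0.5735, 0.2773, 0.1545]
orientation: [179.9, -22.4, -3.4]
force: [3.1, 3.5, -2.6]
opening: 0.0235
```

```bash
python3 - <<'E'
from rig import *
where(); stopc(); stopc(); where()
E
```

```text
phi 74.2 r 0.0602 ax 0.0449 e1e2 0.0164 0.0579 F [ 3.1  3.5 -2.6] op 0.0235 q [ 51.  11. -40.  37. -31.   5.] t 12.33
top stop [289, 183, 12, 20, 197] [294.74 192.52] per 40mm [10.79  0.94]
scene stop [200, 249, 21, 21, 230] [210.09 258.68] per 40mm [-10.06   6.76]
top stop [289, 183, 12, 20, 197] [294.74 192.51] per 40mm [10.79  0.94]
scene stop [200, 249, 21, 21, 230] [210.09 258.68] per 40mm [-10.06   6.76]
phi 74.2 r 0.0602 ax 0.0449 e1e2 0.0164 0.0579 F [ 3.2  3.9 -1.9] op 0.0236 q [ 51.  11. -40.  37. -31.   5.] t 12.53
```

Emit:
servo_tool(rows=[[0, 0, 0, 0, 0, 0], [0, 0, 0, 0, 0, 0], [0, 0, 0, 0, 0, 0], [0, 0, 0, 0, 0, 0], [0, 0, 0, 0, 0, 0]], fingers=75)

```text
clock: 12.95
tool_pos: [0.5734, 0.2761, 0.1543]
orientation: [179.8, -22.4, -3.4]
force: [0.6, -0.8, 0.5]
opening: 0.0512
```

Emit:
servo_tool(rows=[[0, 0, 0, 0, 0, 0], [-2.2, 0.1, 5.5, 0, 0, 0], [-4.4, 0.3, 11, 0, 0, 0], [-4.4, 0.3, 11, 0, 0, 0], [-4.4, 0.3, 11, 0, 0, 0]])

```text
clock: 13.37
tool_pos: [0.5579, 0.2774, 0.1937]
orientation: [179.8, -22.4, -3.4]
force: [1.1, -0.7, -0.1]
opening: 0.0746
```

```bash
python3 - <<'E'
from rig import *
where(); stopc()
E
```

```text
phi 68.5 r 0.0614 ax 0.0867 e1e2 0.0225 0.0571 F [ 1.1 -0.7 -0.1] op 0.0746 q [ 54.   7. -37.  32. -38.   9.] t 13.37
top stop [289, 183, 12, 20, 199] [294.68 192.56] per 40mm [10.79  0.94]
scene stop [200, 249, 21, 21, 229] [210.14 258.69] per 40mm [-10.06   6.76]
```

Released cleanly with the stop unchanged (~40 mm). Retreat, straighten up, turn, and go to the lever.

Emit:
servo_tool(rows=[[-4.4, 0.3, 11, 0, 0, 0], [-4.4, 0.3, 11, 0, 0, 0], [-4.4, 0.3, 11, 0, 0, 0], [-4.4, 0.3, 11, 0, 0, 0], [-4.4, 0.3, 11, 0, 0, 0]])

```text
clock: 13.88
tool_pos: [0.5359, 0.2788, 0.2481]
orientation: [179.8, -22.4, -3.4]
force: [0.2, 0.5, -0.5]
opening: 0.075
```

Emit:
servo_tool(rows=[[-20, -14, 2, 0.3, 4.4, 0], [-20, -14, 2, 0.3, 4.4, 0], [-20, -14, 0, 0.3, 4.4, 0], [-20, -14, 0, 0.3, 4.4, 0], [-20, -14, 0, 0.3, 4.4, 0]], fingers=0)

```text
clock: 14.3
tool_pos: [0.4351, 0.2093, 0.2525]
orientation: [-179.9, -0.1, -3.3]
force: [0.3, -1.1, 0.0]
opening: 0.0475
```

Emit:
servo_tool(rows=[[3, -11, 0, 0, 0, -6.4], [3, -11, 0, 0, 0, -6.4], [3, -11, 0, 0, 0, -6.4], [3, -11, 0, 0, 0, -6.4], [3, -11, 0, 0, 0, -6.4]])

```text
clock: 14.72
tool_pos: [0.4513, 0.1534, 0.2517]
orientation: [180.0, -0.3, -35.7]
force: [-0.4, 0.8, -0.5]
opening: 0.0137
```

Emit:
servo_tool(rows=[[3, -11, 0, 0, 0, -6.4], [3, -11, 0, 0, 0, -6.4], [3, -11, 0, 0, 0, -6.4], [3, -11, 0, 0, 0, -6.4], [3, -11, 0, 0, 0, -6.4]])

```text
clock: 15.13
tool_pos: [0.4663, 0.0984, 0.2517]
orientation: [180.0, -0.3, -67.7]
force: [-0.1, 0.3, -0.4]
opening: 0.0003
```

```bash
cat >> rig.py <<'E'
RD=Ro.from_matrix(RR@np.array([[0,-1.,0],[-1,0,0],[0,0,-1]]))
def ball():
    H=[]
    for n in('top','scene'):
        p,d,_=snap(n); q=hsv(p);h,s,v=q[...,0],q[...,1],q[...,2]
        m=(h>105)&(h<130)&(s>120)&(v>60); a=proj(c[n],w(0,.02,.14)).astype(int); m[:a[1]-35]=0;m[a[1]+35:]=0;m[:,:a[0]-35]=0;m[:,a[0]+35:]=0
        k,l,st,ce=cv2.connectedComponentsWithStats(m.astype(np.uint8))
        if k<2: print(n,'no ball');continue
        i=1+np.argmax(st[1:,4]); 
        L=np.arange(-.1,1.1,.01); e=[np.linalg.norm(proj(c[n],w(-.008+.1*np.sin(a-.5),.02,.047+.1*np.cos(a-.5)))-ce[i]) for a in L]
        print(n,'lock',L[np.argmin(e)].round(2),'err px',min(e).round(2),'n',st[i,4])
E
python3 - <<'E'
from rig import *
go(w(-.115,.02,.115),RD); ball()
E
```

```text
at [0.4663 0.0984 0.2517] d mm [   8.8  -53.3 -136.7] rv deg [ 3.500e-01  2.000e-02 -2.578e+01] F [-0.1  0.3 -0.4] op 0.0003 t 15.13
top no ball
scene lock 0.05 err px 0.48 n 40
```

Emit:
servo_tool(rows=[[1.8, -10.7, -27, 0, 0, -5.15], [1.8, -10.7, -27, 0, 0, -5.15], [1.8, -10.7, -27, 0, 0, -5.15], [1.8, -10.7, -27, 0, 0, -5.15], [1.8, -10.7, -28, 0, 0, -5.15]])

```text
clock: 15.65
tool_pos: [0.4753, 0.0455, 0.1151]
orientation: [-180.0, -0.3, -93.2]
force: [0.5, 0.6, -0.5]
opening: 0.0004
```

Emit:
servo_tool(rows=[[11, -0.7, 0, 0, 0, 0], [11, -0.7, 0, 0, 0, 0], [11, -0.7, 0, 0, 0, 0], [11, -0.7, 0, 0, 0, 0], [11, -0.7, 0, 0, 0, 0]])

```text
clock: 16.07
tool_pos: [0.5323, 0.0428, 0.1173]
orientation: [-179.9, -0.3, -93.1]
force: [-1.4, 1.1, 1.7]
opening: 0.0007
```

Emit:
servo_tool(rows=[[11, -0.7, 0, 0, 0, 0], [11, -0.7, 0, 0, 0, 0], [11, -0.7, 0, 0, 0, 0], [11, -0.7, 0, 0, 0, 0], [8, -0.5, 0, 0, 0, 0]])

```text
clock: 16.48
tool_pos: [0.5836, 0.0388, 0.1159]
orientation: [180.0, -0.3, -93.2]
force: [-0.3, 0.5, -0.6]
opening: 0.0005
```

Emit:
servo_tool(rows=[[0, 0, 0, 0, 0, 0]])

```text
clock: 16.57
tool_pos: [0.584, 0.0387, 0.1158]
orientation: [-180.0, -0.4, -93.2]
force: [-0.6, 0.4, 0.4]
opening: 0.0007
```

```bash
python3 - <<'E'
from rig import *
go(w(.005,.02,.115),RD); ball()
E
```

```text
at [0.584  0.0387 0.1158] d mm [10.9 -1.1 -0.8] rv deg [ 0.36 -0.01 -0.36] F [-0.6  0.4  0.4] op 0.0007 t 16.57
top no ball
scene lock 0.76 err px 0.81 n 1
```

Emit:
servo_tool(rows=[[5, -0.3, 0, 0, 0, 0], [5, -0.3, 0, 0, 0, 0], [5, -0.3, 0, 0, 0, 0]])

```text
clock: 16.92
tool_pos: [0.5974, 0.038, 0.1163]
orientation: [180.0, -0.3, -93.1]
force: [-0.6, -0.0, -0.7]
opening: 0.0001
```

Emit:
servo_tool(rows=[[4, -0.3, 0, 0, 0, 0], [0, 0, 0, 0, 0, 0]])

```text
clock: 17.08
tool_pos: [0.6017, 0.0376, 0.116]
orientation: [180.0, -0.4, -93.2]
force: [-0.9, -0.4, 0.2]
opening: 0.0003
```

```bash
python3 - <<'E'
from rig import *
go(w(.005,.02,.115),RD); ball()
E
```

```text
at [0.6017 0.0376 0.116 ] d mm [-6.8  0.1 -1. ] rv deg [ 0.35 -0.05 -0.37] F [-0.9 -0.4  0.2] op 0.0003 t 17.08
top no ball
scene lock 0.96 err px 2.48 n 1
```

Emit:
servo_tool(rows=[[3, -0.2, 0, 0, 0, 0], [0, 0, 0, 0, 0, 0]])

```text
clock: 17.35
tool_pos: [0.6022, 0.0375, 0.116]
orientation: [179.8, -0.4, -93.2]
force: [-9.9, 3.1, 5.8]
opening: 0.0002
```

Emit:
servo_tool(rows=[[-20, 1.2, 0, 0, 0, 0], [-30, 1.8, 0, 0, 0, 0], [-40, 2.4, 10, 0, 0, 0], [-30, 0, 25, 0, 0, 0], [0, 0, 0, 0, 0, 0]])

```text
clock: 17.77
tool_pos: [0.4815, 0.0426, 0.1548]
orientation: [-179.8, -0.2, -93.1]
force: [0.3, -0.0, -0.1]
opening: 0.0006
```

```bash
python3 - <<'E'
from rig import *
go(w(.005,.02,.115),RD); ball()
E
```

```text
at [0.4815 0.0426 0.1548] d mm [113.3  -5.  -39.8] rv deg [ 0.23  0.2  -0.42] F [ 0.3 -0.  -0.1] op 0.0006 t 17.77
top lock 1.02 err px 0.12 n 29
scene lock 1.0 err px 0.66 n 44
```

```bash
cat >> rig.py <<'E'
def billet(zt,near,rad=.09):
    for n in('top','scene'):
        p,d,_=snap(n); q=hsv(p);h,s,v=q[...,0],q[...,1],q[...,2]
        W=cloud(c[n],d)
        m=(np.abs(W[...,2]-zt)<.008)&(np.hypot(W[...,0]-near[0],W[...,1]-near[1])<rad)&(h>10)&(h<30)&(v>120)
        k,l,st,ce=cv2.connectedComponentsWithStats(m.astype(np.uint8)); i=1+np.argmax(st[1:,4]);vv,uu=np.nonzero(l==i)
        P=np.array([onz(c[n],a,b,zt)[:2] for a,b in zip(uu,vv)]); r=cv2.minAreaRect((P*1000).astype(np.float32))
        g=P.mean(0);e,V=np.linalg.eigh(np.cov((P-g).T)); rg=RR.T@(np.r_[g,0]-O)
        print(n,len(P),'mean',g.round(4),'rect',np.round(r[0],1),np.round(r[1],1),'yaw',np.degrees(np.arctan(-V[0,1]/V[1,1])).round(2),'pcaLW',np.sqrt(12*e).round(3),'rig',(rg*1000).round(1))
E
python3 - <<'E'
from rig import *
billet(.045,(.427,-.195)); stopc(); go(np.array([.427,-.195,.15]),RD)
E
```

```text
top 497 mean [ 0.426  -0.1955] rect [ 426.1 -195.4] [139.7  49.2] yaw -3.15 pcaLW [0.05  0.141] rig [-149.2 -223.1    0. ]
scene 600 mean [ 0.4305 -0.1964] rect [ 430.6 -195. ] [139.6  56.5] yaw -3.71 pcaLW [0.054 0.14 ] rig [-144.6 -223.7    0. ]
top stop [289, 183, 12, 20, 161] [295.36 191.1 ] per 40mm [10.79  0.94]
scene stop [200, 249, 21, 21, 229] [210.14 258.69] per 40mm [-10.06   6.76]
at [0.4848 0.0428 0.1504] d mm [ -57.8 -237.8   -0.4] rv deg [ 0.37 -0.08 -0.35] F [ 0.2  0.7 -0.1] op 0.0002 t 18.07
```

Emit:
servo_tool(rows=[[-8, -34, 0, 0, 0, 0], [-8, -34, 0, 0, 0, 0], [-8, -34, 0, 0, 0, 0], [-8, -34, 0, 0, 0, 0], [-8, -34, 0, 0, 0, 0]], fingers=80)

```text
clock: 18.48
tool_pos: [0.444, -0.1288, 0.1502]
orientation: [179.9, -0.4, -93.2]
force: [0.1, -1.1, -0.8]
opening: 0.0282
```

Emit:
servo_tool(rows=[[-8, -34, 0, 0, 0, 0], [-8, -34, 0, 0, 0, 0], [0, 0, -10, 0, 0, 0], [0, 0, -10, 0, 0, 0], [0, 0, 0, 0, 0, 0]])

```text
clock: 18.9
tool_pos: [0.4269, -0.1961, 0.1285]
orientation: [179.7, -0.3, -93.3]
force: [-0.4, 0.6, 0.1]
opening: 0.0616
```

```bash
python3 - <<'E'
from rig import *
go(np.array([.427,-.1955,.012]),RD)
E
```

```text
at [ 0.4269 -0.1961  0.1285] d mm [ 1.000e-01  6.000e-01 -1.165e+02] rv deg [ 0.31 -0.3  -0.2 ] F [-0.4  0.6  0.1] op 0.0616 t 18.9
```

Emit:
servo_tool(rows=[[0, 0, -10, 0.3, -0.3, 0], [0, 0, -10, 0, 0, 0], [0, 0, -10, 0, 0, 0], [0, 0.5, -16, 0, 0, 0], [0, 0, -20, 0, 0, 0]])

```text
clock: 19.32
tool_pos: [0.4296, -0.1946, 0.0651]
orientation: [-179.6, -0.0, -93.1]
force: [0.5, 0.3, -1.3]
opening: 0.0795
```

Emit:
servo_tool(rows=[[0, 0, -20, 0, 0, 0], [0, 0, -20, 0, 0, 0], [0, 0, -10, 0, 0, 0], [0, 0, 0, 0, 0, 0], [0, 0, 0, 0, 0, 0]])

```text
clock: 19.73
tool_pos: [0.4283, -0.1946, 0.0146]
orientation: [-179.9, -0.0, -93.1]
force: [0.2, -0.1, 0.8]
opening: 0.0801
```

Emit:
servo_tool(rows=[[0, 0, 0, 0, 0, 0], [0, 0, 0, 0, 0, 0], [0, 0, 0, 0, 0, 0], [0, 0, 0, 0, 0, 0], [0, 0, 0, 0, 0, 0]], fingers=40)

```text
clock: 20.15
tool_pos: [0.4286, -0.1947, 0.0156]
orientation: [-179.7, -0.0, -93.2]
force: [-0.3, 0.1, -0.2]
opening: 0.0524
```

Emit:
servo_tool(rows=[[0, 0, 0, 0, 0, 0], [0, 0, 0, 0, 0, 0]])

```text
clock: 20.32
tool_pos: [0.4285, -0.1947, 0.0156]
orientation: [-179.7, -0.0, -93.1]
force: [-0.5, 1.7, 6.2]
opening: 0.05
```

Emit:
servo_tool(rows=[[0, 0, 10, 0, 0, 0], [0, 0, 20, 0, 0, 0], [0, 0, 20, 0, 0, 0], [0, 0, 20, 0, 0, 0], [0, 0, 0, 0, 0, 0]])

```text
clock: 20.73
tool_pos: [0.4304, -0.195, 0.0884]
orientation: [-179.4, -0.1, -93.1]
force: [0.3, -0.2, -1.8]
opening: 0.0498
```

```bash
python3 - <<'E'
from rig import *
go(w(0,-.060-.040-.070-.003,.037),RD); stopc()
billet(.045+.07,(.427,-.195),.1)
E
```

```text
at [ 0.4304 -0.195   0.0884] d mm [147.6  40.3 -51.4] rv deg [ 0.09  0.59 -0.41] F [ 0.3 -0.2 -1.8] op 0.0498 t 20.73
top stop [289, 183, 12, 20, 200] [294.65 192.47] per 40mm [10.79  0.94]
scene stop [200, 249, 21, 21, 231] [210.07 258.7 ] per 40mm [-10.06   6.76]Traceback (most recent call last):
  File "<stdin>", line 3, in <module>
  File "rig.py", line 51, in billet
    k,l,st,ce=cv2.connectedComponentsWithStats(m.astype(np.uint8)); i=1+np.argmax(st[1:,4]);vv,uu=np.nonzero(l==i)
                                                                        ~~~~~~~~~^^^^^^^^^^
    return _wrapfunc(a, 'argmax', axis=axis, out=out, **kwds)
    return bound(*args, **kwds)
ValueError: attempt to get argmax of an empty sequence
```

Emit:
servo_tool(rows=[[29.5, 7, 0, 0, 0.1, -0.1], [29.5, 7, 0, 0, 0.1, -0.1], [29.5, 7, 0, 0, 0.1, -0.1], [29.5, 7, 0, 0, 0.1, -0.1], [29.5, 7, 0, 0, 0.1, 0]])

```text
clock: 21.3
tool_pos: [0.576, -0.1592, 0.0832]
orientation: [179.6, -0.1, -93.6]
force: [-0.3, -0.7, -0.8]
opening: 0.05
```

Emit:
servo_tool(rows=[[0, 0, -10, 0, 0, 0], [0, 0, -15, 0, 0, 0], [0, 0, -15, 0, 0, 0], [0, 0, 0, 0, 0, 0]])

```text
clock: 21.63
tool_pos: [0.5739, -0.1595, 0.0413]
orientation: [179.5, -0.1, -93.6]
force: [-0.8, 1.3, -0.8]
opening: 0.0501
```

```bash
python3 - <<'E'
from rig import *
go(w(0,-.173,.0406),RD)
ims=[]
for n in('top','scene'):
    p,d,_=snap(n); a=proj(c[n],w(0,-.12,.06)).astype(int)
    W=cloud(c[n],d)
    ims.append(cv2.resize(p[a[1]-35:a[1]+35,a[0]-40:a[0]+40,::-1],None,fx=5,fy=5,interpolation=cv2.INTER_CUBIC)); print(n,a-[40,35])
cv2.imwrite('pics/pl.png',np.hstack(ims))
E
```

```text
at [ 0.5739 -0.1595  0.0413] d mm [ 4.1  4.9 -0.7] rv deg [ 0.03 -0.52  0.04] F [-0.8  1.3 -0.8] op 0.0501 t 21.63
top [264 158]
scene [159 233]
```

View pics/pl.png

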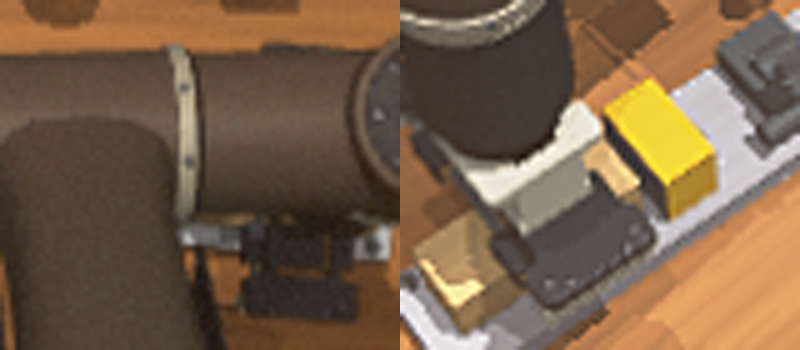

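The scene crop shows the billet held on the bed with a narrow gap to the yellow stop's dark face (around crop 640,180). Top is hidden by the arm. I'll close the gap gently, watching the force.

Emit:
servo_tool(rows=[[2, 0, 0, 0, -0.25, 0], [2, 0, 0, 0, -0.25, 0], [0, 1.5, -0.5, 0, 0, 0], [0, 1.5, 0, 0, 0, 0], [0, 0, 0, 0, 0, 0]])

```text
clock: 22.15
tool_pos: [0.5798, -0.1564, 0.045]
orientation: [-179.7, -0.0, -93.6]
force: [0.8, 0.4, -2.0]
opening: 0.0499
```

Emit:
servo_tool(rows=[[0, 1, 0, 0, 0, 0], [0, 0, 0, 0, 0, 0]])

```text
clock: 22.32
tool_pos: [0.5798, -0.1555, 0.0448]
orientation: [-179.7, -0.0, -93.6]
force: [-0.2, -0.4, -1.1]
opening: 0.0497
```

Emit:
servo_tool(rows=[[0, 1, 0, 0, 0, 0], [0, 0, 0, 0, 0, 0]])

```text
clock: 22.48
tool_pos: [0.5798, -0.1545, 0.0446]
orientation: [-179.7, -0.0, -93.6]
force: [-0.9, -0.3, -1.7]
opening: 0.0496
```

```bash
python3 - <<'E'
from rig import *
go(w(0,-.173,.0406),RD)
p,d,_=snap('scene');W=cloud(c['scene'],d); L=(W-O)@RR
# along bed: profile of points z by rig y near x in(-.02,.03)
q=hsv(p);h,s,v=q[...,0],q[...,1],q[...,2]
m=(abs(L[...,2]-.07)<.006)&(abs(L[...,0])<.03)&(L[...,1]<-.095)&(L[...,1]>-.14)&(h>8)&(h<22); print('wood max y',np.percentile(L[...,1][m],[50,90,97,100]),m.sum())
m=(L[...,2]>.035)&(L[...,2]<.07)&(abs(L[...,0])<.04)&(abs(L[...,1]+.1)<.025)&(v<70); print('dark y',np.percentile(L[...,1][m],[10,50,90]) if m.sum() else 0,m.sum())
m=(abs(L[...,2]-.08)<.006)&(abs(L[...,0])<.03)&(abs(L[...,1]+.08)<.03); print('stop top y',np.percentile(L[...,1][m],[0,2,50,98,100]),m.sum())
E
```

```text
at [ 0.5798 -0.1545  0.0446] d mm [-1.8 -0.1 -4. ] rv deg [0.04 0.28 0.03] F [-0.9 -0.3 -1.7] op 0.0496 t 22.48
wood max y [-0.10986279 -0.1004758  -0.09806271 -0.09753675] 56
dark y [-0.09925598 -0.09868109 -0.09726234] 9
stop top y [-0.10993633 -0.10812172 -0.08039465 -0.05879916 -0.05787612] 228
```

Emit:
servo_tool(rows=[[-1.5, 0, -2, 0, 0, 0], [0, 0, -1.5, 0, 0, 0], [0, 0, 0, 0, 0, 0]])

```text
clock: 22.78
tool_pos: [0.5778, -0.1547, 0.0406]
orientation: [-179.8, -0.0, -93.6]
force: [-0.6, -0.3, -2.3]
opening: 0.05
```

Emit:
servo_tool(rows=[[0, 1, 0, 0, 0, 0], [0, 0, 0, 0, 0, 0]])

```text
clock: 22.95
tool_pos: [0.5783, -0.1536, 0.0411]
orientation: [-179.7, -0.0, -93.6]
force: [0.1, -0.2, -2.2]
opening: 0.0498
```

Emit:
servo_tool(rows=[[0, 1, 0, 0, 0, 0], [0, 0, 0, 0, 0, 0]])

```text
clock: 23.12
tool_pos: [0.5784, -0.1525, 0.0412]
orientation: [-179.7, -0.0, -93.6]
force: [-0.3, -0.0, -2.7]
opening: 0.0498
```

Emit:
servo_tool(rows=[[0, 1, 0, 0, 0, 0], [0, 0, 0, 0, 0, 0]])

```text
clock: 23.28
tool_pos: [0.5783, -0.1516, 0.0412]
orientation: [-179.7, -0.0, -93.6]
force: [0.6, 0.2, -2.0]
opening: 0.0499
```

Emit:
servo_tool(rows=[[0, 1, 0, 0, 0, 0], [0, 0, 0, 0, 0, 0]])

```text
clock: 23.45
tool_pos: [0.5783, -0.1513, 0.0412]
orientation: [-179.7, -0.1, -93.6]
force: [-0.6, -5.0, -3.2]
opening: 0.0498
```

Emit:
servo_tool(rows=[[0, 0, -1, 0, 0, 0], [0, 0, 0, 0, 0, 0]])

```text
clock: 23.62
tool_pos: [0.5783, -0.1512, 0.0404]
orientation: [-179.7, -0.1, -93.6]
force: [0.4, -6.5, -0.5]
opening: 0.0495
```

Contact with the stop was felt (5 N). Ease back a touch, settle on the bed, release.

Emit:
servo_tool(rows=[[0, -0.8, -0.5, 0, 0, 0], [0, 0, 0, 0, 0, 0]])

```text
clock: 23.78
tool_pos: [0.5783, -0.1513, 0.0403]
orientation: [-179.7, -0.0, -93.6]
force: [-2.2, -0.2, 5.0]
opening: 0.0494
```

Emit:
servo_tool(rows=[[0, 0, 0, 0, 0, 0], [0, 0, 0, 0, 0, 0], [0, 0, 0, 0, 0, 0], [0, 0, 0, 0, 0, 0], [0, 0, 0, 0, 0, 0]], fingers=80)

```text
clock: 24.2
tool_pos: [0.5783, -0.1514, 0.0395]
orientation: [-179.7, -0.0, -93.6]
force: [0.4, 0.3, -0.1]
opening: 0.0769
```

Emit:
servo_tool(rows=[[0, 0, 5, 0, 0, 0], [0, 0, 15, 0, 0, 0], [0, 0, 25, 0, 0, 0], [0, 0, 35, 0, 0, 0], [0, 0, 35, 0, 0, 0]])

```text
clock: 24.62
tool_pos: [0.5775, -0.1515, 0.1555]
orientation: [-179.8, -0.0, -93.6]
force: [0.4, -0.1, -0.8]
opening: 0.0794
```

Emit:
servo_tool(rows=[[-36, -30, 0, 0, 0, 0], [-36, -30, 0, 0, 0, 0], [-36, -30, 0, 0, 0, 0], [-36, -30, 0, 0, 0, 0], [-10, -30, 0, 0, 0, 0]])

```text
clock: 25.03
tool_pos: [0.4361, -0.2882, 0.1554]
orientation: [-179.7, 0.0, -93.6]
force: [0.4, 0.4, -0.5]
opening: 0.0798
```

Emit:
servo_tool(rows=[[0, -36, 0, 0, 0, 0], [0, -36, 0, 0, 0, 0], [0, -36, 0, 0, 0, 0], [0, -36, 0, 0, 0, 0], [0, 0, 0, 0, 0, 0]])

```text
clock: 25.45
tool_pos: [0.4398, -0.4373, 0.1544]
orientation: [-179.7, -0.1, -93.7]
force: [1.3, 0.1, 0.6]
opening: 0.08
```

```bash
python3 - <<'E'
from rig import *
go(w(0,-.173,.0406),RD); stopc(); ball(); billet(.07,w(0,-.17,0)[:2],.085)
ims=[]
for n in('top','scene'):
    p,d,_=snap(n); a=proj(c[n],w(0,-.12,.06)).astype(int)
    ims.append(cv2.resize(p[a[1]-35:a[1]+35,a[0]-40:a[0]+40,::-1],None,fx=5,fy=5,interpolation=cv2.INTER_CUBIC)); print(n,a-[40,35])
cv2.imwrite('pics/end.png',np.hstack(ims))
p,d,_=snap('top');W=cloud(c['top'],d);z0=np.load('top0.npz');W0=cloud(c['top'],z0['d'])
for n,bx in (('glue',(238,260,128,155)),('tin',(262,286,132,158)),('off',(303,328,130,158)),('mallet',(120,160,190,275))):
    r=[]
    for V in(W0,W):
        V=V[bx[2]:bx[3],bx[0]:bx[1]];m=(V[...,2]>.015)&(V[...,2]<.2);r.append(V[m][:,:2].mean(0).round(4))
    print(n,*r)
E
```

```text
at [ 0.4398 -0.4373  0.1544] d mm [ 138.1  282.6 -113.8] rv deg [0.12 0.26 0.2 ] F [1.3 0.1 0.6] op 0.08 t 25.45
top stop [289, 183, 12, 20, 200] [294.65 192.54] per 40mm [10.79  0.94]
scene stop [200, 249, 21, 21, 231] [210.06 258.69] per 40mm [-10.06   6.76]
top lock 1.02 err px 0.12 n 29
scene lock 1.0 err px 0.85 n 41
top 494 mean [ 0.5766 -0.1525] rect [ 577.  -148.9] [146.1  49.1] yaw -3.53 pcaLW [0.049 0.141] rig [  -1.5 -170.9    0. ]
scene 678 mean [ 0.5811 -0.1517] rect [ 581.2 -149.2] [143.  56.] yaw -4.14 pcaLW [0.053 0.141] rig [   2.9 -169.8    0. ]
top [264 158]
scene [159 233]
glue [0.7596 0.1123] [0.7597 0.1124]
tin [0.7544 0.0198] [0.7542 0.0196]
off [ 0.7736 -0.1407] [ 0.7734 -0.1409]
mallet [0.4461 0.5052] [0.4466 0.5051]
```

View pics/end.png

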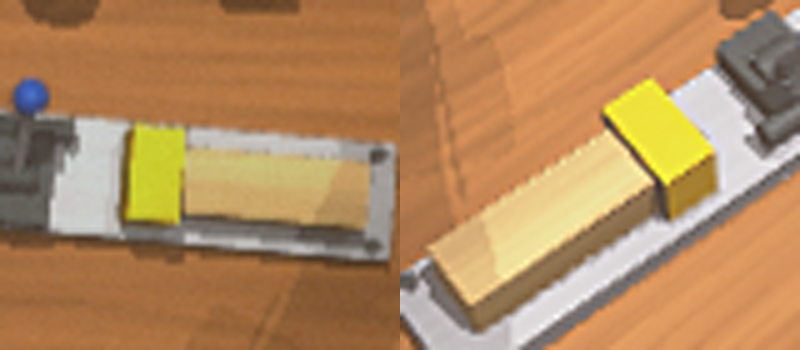

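The billet lies flat, centred and square on the bed with its end at the stop (top crop x≈185, scene crop ≈(640,180)). The lever's ball is on the far side, and the bystanders haven't moved.

```bash
python3 -c "
from plant import ctrl
print(ctrl.close_job())"
```

```text
the job is handed in; nothing more can be done
None
```

The job is done and handed in at about 26 s of the 72 s allowed; the hand-in gives no verdict.

- **Stop:** I turned the handwheel clockwise by its handle. About 94° was lost motion, then two turns. Both cameras put the stop's travel at about 40 mm, and it had not moved in the last check. The robot did not touch the stop block.
- **Lock lever:** I pushed it over until it reached its end stop. The cameras read 1.00 and 1.02 rad.
- **Billet:** It lies flat along the bed and I let go of it. I slid it up until about 5–6.5 N showed contact with the stop, then eased back slightly. The final checks put its centre within 3 mm of the bed's middle line and its angle within about 0.6° of the bed. Its centre is about 70–71 mm from the stop's face, so any gap is about 1 mm.
- **Bystanders:** The hammer, glue bottle, offcut and tin show shifts of under 1 mm.

**Disagreements:**
- The two cameras differ by about 4 mm on the billet's sideways position, well inside the 15 mm allowed.
- My first two approaches to the handle, with the tool tilted the full 30°, ran into the last joint's limit and then the third joint's. I turned the gripper half round and varied the tilt from 15° on the near side to 27° on the far side.

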